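# Make up two craft orders as stacks in their trays

### The job

Make up the two craft orders. In the blue tray stack the red carton first, then the green block of modelling compound on it, then the yellow carton on top; set the purple ring box on top of the round red-lidded tin that already stands in the white tray, and leave the tin standing there. Centre the red carton in its tray and every other thing on the one below, all lying flat and the right way up, with the long sides of the two cartons and the green block in line with the long sides of the blue tray.

Things in the scene. Friction and masses are not known exactly. Their poses are not given: they have to be found in the camera images.
- red_carton: red printed carton (not the dark green one at the back), 50 mm wide, 75 mm long, 28 mm high. Origin: centre of the underside; x across the width, y along the length, z up. At the start it lies flat on the bench, the y axis within about 0.25 rad of the line straight ahead of the robot (which of the four scattered places it has is drawn anew).
- green_block: bright green block of modelling compound, rigid, rounded edges, 45 mm wide, 62 mm long, 24 mm high. Origin: centre of the underside; x across the width, y along the length, z up. At the start it lies flat on the bench, the y axis within about 0.25 rad of the line straight ahead of the robot (which of the four scattered places it has is drawn anew).
- yellow_carton: mustard-yellow printed carton, 40 mm wide, 60 mm long, 22 mm high. Origin: centre of the underside; x across the width, y along the length, z up. At the start it lies flat on the bench, the y axis within about 0.25 rad of the line straight ahead of the robot (which of the four scattered places it has is drawn anew).
- round_tin: round tin, cream with a red lid that stays on, 61 mm in diameter, 30 mm high, flat top. Origin: centre of the underside; z up. Loose; starts standing in the white tray, at most 10 mm off its centre, and stays there.
- purple_box: dark purple velvet ring box, shut for good, 52 mm (x, its centre 1 mm on the +x side of the origin) by 50 mm (y) by 44 mm high. Origin: centre of the underside; z up. At the start it lies flat on the bench, the y axis within about 0.25 rad of the line straight ahead of the robot (which of the four scattered places it has is drawn anew).
- blue_tray: Blue open plastic tray, fixed. Outside 84 mm wide (x), 108 mm long (y, within 0.25 rad of the line straight ahead), 9 mm high; floor and walls 4 mm thick: inner floor 4 mm above the bench, 76 x 100 mm, lip 5 mm above it; small tab at each end. Origin: centre of the underside, at bench level; z up. Stands left of the green press or behind, to its right; the other tray has the other place.
- white_tray: White open plastic tray, fixed. Outside 84 mm wide (x), 108 mm long (y, within 0.25 rad of the line straight ahead), 9 mm high; floor and walls 4 mm thick: inner floor 4 mm above the bench, 76 x 100 mm, lip 5 mm above it; small tab at each end. Origin: centre of the underside, at bench level; z up. Stands left of the green press or behind, to its right; the other tray has the other place.
- lever_press: Green lever press, fixed, never moves; not to be used. Column about 0.25 m tall; its lever's red ball (46 mm, top 0.33 m above the bench) stands 105 mm nearer the robot than the origin (on the bench under the press) and 20 mm to its left: carry things over it (fingertips above 0.34 m) or round in front, and keep the hand clear of it when reaching down.
- leaf_lamp_a: Lamp, fixed, an obstacle: thin stem at x 0.51, y -0.07, up to 0.27 m high; its pale leaf shade hangs 0.29 to 0.33 m above the bench round x 0.41, y -0.15. The body's origin lies 0.28 m below the bench top. A second such lamp stands farther right. At the left a dark wooden stand has a post 0.19 m tall at x 0.27, y 0.29.

How it is judged:
At the end, for the whole second after the job is handed in: Red carton flat on the blue tray's floor within 14 mm of its centre; green block on it and yellow carton on that, each within 12 mm; long sides in line within 0.25 rad. Tin on the white tray's floor within 20 mm of its centre, ring box on it within 12 mm. All within 0.1 rad of upright and at rest (horizontal distance between red_carton and blue_tray below 0.014 m and z of red_carton in the frame of blue_tray between 0 and 0.008 m and angle between each of red_carton, green_block, yellow_carton, round_tin, purple_box's own z axis and vertical below 0.1 rad and linear speed of each of red_carton, green_block, yellow_carton, round_tin, purple_box below 0.02 m/s and angle between the y axis of red_carton and the y axis of blue_tray, either way round below 0.25 rad and horizontal distance between green_block and red_carton below 0.012 m and z of green_block in the frame of red_carton between 0.024 and 0.032 m and angle between the y axis of green_block and the y axis of red_carton, either way round below 0.25 rad and horizontal distance between yellow_carton and green_block below 0.012 m and z of yellow_carton in the frame of green_block between 0.02 and 0.028 m and angle between the y axis of yellow_carton and the y axis of green_block, either way round below 0.25 rad and horizontal distance between round_tin and white_tray below 0.02 m and z of round_tin in the frame of white_tray between 0 and 0.008 m and horizontal distance between purple_box and round_tin below 0.012 m and z of purple_box in the frame of round_tin between 0.026 and 0.034 m); the robot touches nothing.
It also fails if it takes over 115 s, if anything falls off the work surface, if the arm or the gripper's body presses on something with over 40 N, if the wrist force passes 120 N, or if a joint passes its speed limit or range.

### The arm

A 6-joint arm with a two-finger parallel gripper is mounted at the origin on the work surface; the furniture and walls round the work are solid. World frame = base frame: x ahead of the robot, y to its left, z up, the work surface at z = 0. Lengths are in m, angles in rad, forces in N, time in s.
With the tool pointing down it reaches from about 0.35 to 0.775 m from the base axis. Payload 7.3 kg.
Tool frame: the origin (TCP) lies at the centre of the arm's flange, where the gripper is bolted on; the fingertips stand 178 mm ahead of it and the grasp point (between the pads) lies 159 mm ahead of it (tip_extent is the distance from the TCP to the fingertips, in m); z points along the fingers, y is the line along which they close (so a half turn about z gives the same grasp; the last joint's range is limited). The gripper opens to 92 mm and grips with 3 to 60 N. Pads are 19 mm wide; open, the fingers measure 130 mm over their backs; the gripper's body (75 mm by 190 mm) begins 47 mm behind the grasp point.
Start: joints at [1.037, 0.342, 1.524, -0, 1.275, -0.146], TCP at [0.199, 0.486, 0.405] pointing down, gripper open.
Joint ranges: [-2.53, 2.53], [-0.77, 2.02], [0.04, 2.7], [-1, 4.14], [0.28, 2.66], [-3.11, 3.11]. Speed limits (rad/s): [2.57, 2.57, 3.14, 3.14, 3.14, 3.14].

### API

Orientations are given as [roll, pitch, yaw] about the fixed x, y, z axes, in that order (R = Rz(yaw) Ry(pitch) Rx(roll)).
In Python, from cell import * gives the robot as it stands.
- The arm moves only by the tool arm_command, never from a script. Its arguments are lists of equal length, an entry for each row: "xyz": the shift along the world's x, y, z in mm, a list of three; "spin": the turn about the world's z in degrees. In form: {"xyz": [[tx, ty, tz], ...], "spin": [spin, ...]}. A call has 1 to 20 rows; each row shifts and turns the commanded pose from where the row before left it; what a row does not reach is not made up. A row lasts 1/10 s, in which the tool goes at most 50 mm and 8.59 degrees, less where a joint would pass 70% of its speed; a pose out of reach is approached as far as the arm can. A call with a gripper value outside its range is refused whole. "jaw" is the opening, from -1 (shut) to 1 (fully open), set as the call begins (left out, the last holds). The fingers move at their own pace and stop on an object; "squeeze" is the grip in N (left out, the last holds). Time passes only in rows, so rows that do not move let the fingers close. It gives the time, the measured TCP pose, the force, the opening and the grip force at its end, in the units of the state.
- observe(): the state, without advancing time (a new reading comes with each control period).
- read_camera(name): name is "scene" or "top" or "wrist"; returns a dict with "img" (400x640x3 uint8, red, green, blue), "depth" (400x640 float32, m along the optical axis (not along the pixel's ray), 0 where there is no reading), "fx", "fy", "cx", "cy" (pixels), "world_from_camera" (4x4, takes a point from camera to world coordinates). Camera axes: x right, y up, looking along -z (the intrinsics and any distortion apply to the point x, -y, -z); pixel columns grow to the right and rows downward; lengths in m; the calibration is good to about 2 mm. A picture is of the moment at which its call begins.
- hand_in(): hands the job in; it is judged then, once.
The state is a dict: "time": time; "qpos": joint angles; "qvel": joint speeds; "joint_efforts": joint torques, N m; "tool_pos": TCP position; "tool_rot": TCP orientation; "contact_force": force on the tool from outside, world axes, zero at the start; "torque": the same for the moment, N m; "opening": finger opening in m; "grip_force": force on a finger pad.
Only numpy, scipy, OpenCV 4.12 (cv2) and the standard library are available. Lean on these libraries where they do the work, as an engineer would, in place of code of your own. Each camera call takes 0.05 s, during which the arm holds its last target. There are 200 camera calls.

## Working session

There is one attempt and no reset: what is moved stays moved. The work goes in short steps, Python scripts to look and compute and a tool call to move; the robot and the scene stay as the last step left them, time stands still between calls to the robot, and variables do not carry over. Pictures are saved under pics/ and viewed, at most 14 in all, crops included, and the job is handed in when it is done.

Besides the shell and the picture viewer there is one more tool, called after "Emit:" as a command line: name --pt "numbers of a row" for each row, then --argument value for the rest. arm_command: Moves the arm, as the interface text tells. Its arguments: {"type":"object","properties":{"xyz":{"type":"array","items":{"type":"array","items":{"type":"number"}}},"spin":{"type":"array","items":{"type":"number"}},"jaw":{"type":"number"},"squeeze":{"type":"number"}},"required":["xyz","spin"]}

```bash
mkdir -p pics; ls; python3 - <<'E'
from cell import *
import cv2,numpy as np
o=observe(); print({k:np.round(v,3) for k,v in o.items()})
a=read_camera("scene");b=read_camera("top")
for n,c in(("scene",a),("top",b)):
    cv2.imwrite(f"pics/{n}0.png",c["img"][...,::-1]); np.savez(f"{n}.npz",**{k:v for k,v in c.items()})
    print(n,c["fx"],c["fy"],c["cx"],c["cy"],c.keys());print(np.round(c["world_from_camera"],3))
E
```

```text
pics
{'time': np.float64(0.0), 'qpos': array([ 1.037,  0.343,  1.525, -0.   ,  1.275, -0.146]), 'qvel': array([-0.   ,  0.001,  0.   ,  0.   ,  0.   , -0.001]), 'joint_efforts': array([ -0.   , -43.124, -24.422,   0.072,   0.056,  -0.   ]), 'tool_pos': array([0.198, 0.486, 0.404]), 'tool_rot': array([-3.14 , -0.   ,  2.754]), 'contact_force': array([-0.225, -0.242,  0.013]), 'torque': array([0.037, 0.008, 0.041]), 'grip_force': np.float64(0.0), 'opening': np.float64(0.092)}
scene 444.48498302351595 444.48498302351595 321.27377857755613 199.52839101190503 dict_keys(['img', 'depth', 'fx', 'fy', 'cx', 'cy', 'world_from_camera'])
[[-0.803  0.413 -0.431  0.051]
 [-0.596 -0.53   0.603  0.752]
 [ 0.02   0.741  0.671  0.602]
 [ 0.     0.     0.     1.   ]]
top 398.4510557002076 398.4510557002076 321.7900620231265 203.6786924339648 dict_keys(['img', 'depth', 'fx', 'fy', 'cx', 'cy', 'world_from_camera'])
[[-0.018  0.989 -0.146  0.374]
 [-1.    -0.018  0.004  0.156]
 [ 0.001  0.146  0.989  0.87 ]
 [ 0.     0.     0.     1.   ]]
```

View pics/scene0.png

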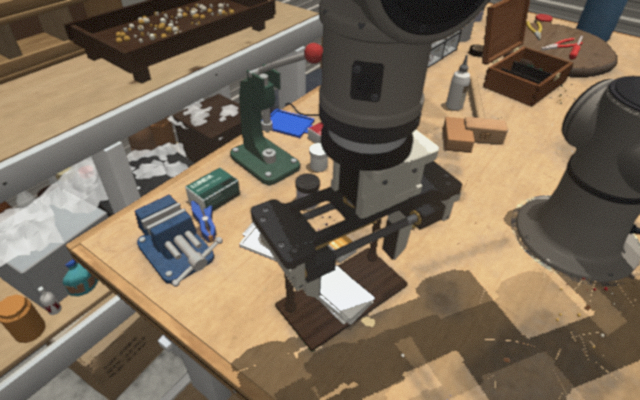

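View pics/top0.png

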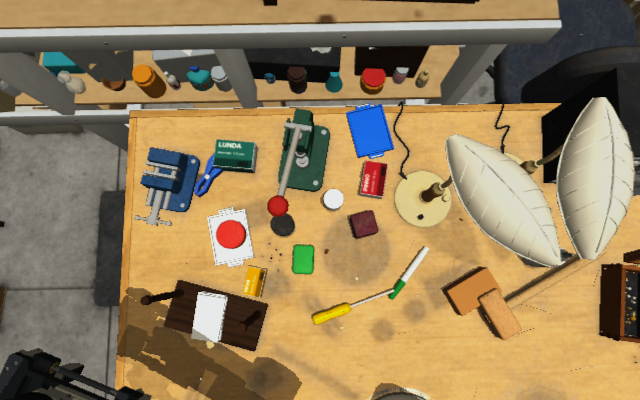

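The top view shows the blue tray at (370,131), red carton (372,179), purple box (364,224), green block (303,259), yellow carton (255,282), tin in the white tray (231,236) and the lever ball (278,206). In the scene view the arm hides most of the parts.

```bash
cat >h.py <<'E'
import cv2,numpy as np
# name: (centre px, hue lo, hi, smin, vmin, vmax, top z)
T={"red":((372,179),170,8,120,60,.028),"green":((303,259),45,75,120,60,.024),"yellow":((255,282),18,32,120,60,.022),
"purple":((364,224),150,179,40,20,.044),"blue":((370,131),100,120,150,60,.009),"tin":((231,236),174,5,150,60,.034),"white":((231,236),0,180,0,190,.009)}
def points(c,u,v,z):
    d=np.stack([(u-c["cx"])/c["fx"],-(v-c["cy"])/c["fy"],-np.ones_like(u,float)],-1)
    W=c["world_from_camera"];d=d@W[:3,:3].T;o=W[:3,3]
    return o+d*((z-o[2])/d[...,2])[...,None]
def depthpts(c):
    v,u=np.mgrid[:400,:640].astype(float)
    d=np.stack([(u-c["cx"])/c["fx"],-(v-c["cy"])/c["fy"],-np.ones_like(u)],-1)*c["depth"][...,None]
    return d@c["world_from_camera"][:3,:3].T+c["world_from_camera"][:3,3]
def find(c,n,px=None,r=40,z=None,tol=None):
    p,lo,hi,s,vm,zt=T[n];p=px or p;z=zt if z is None else z
    H=cv2.cvtColor(c["img"],cv2.COLOR_RGB2HSV);h=H[...,0]
    m=((h>=lo)&(h<=hi)) if lo<=hi else ((h>=lo)|(h<=hi))
    m&=(H[...,1]>=s)&(H[...,2]>=vm)
    if n=="white": m&=H[...,1]<40
    m[:p[1]-r]=0;m[p[1]+r:]=0;m[:,:max(p[0]-r,0)]=0;m[:,p[0]+r:]=0
    if tol: m&=abs(depthpts(c)[...,2]-z)<tol
    m=cv2.morphologyEx(m.astype(np.uint8),cv2.MORPH_CLOSE,np.ones((7,7)))
    k=max(cv2.findContours(m,0,2)[0],key=cv2.contourArea)[:,0].astype(float)
    w=points(c,k[:,0],k[:,1],z)[:,:2]
    (x,y),(a,b),t=cv2.minAreaRect((w*1000).astype(np.float32))
    if a>b: t+=90;a,b=b,a   # t: x(short) axis dir; long axis = t+90
    yaw=(t+90)%180; yaw=yaw-180 if yaw>90 else yaw
    return np.round([x,y,a,b,yaw],1)  # long-axis angle from world x, deg
E
python3 - <<'E'
from h import *
c=dict(np.load("top.npz"))
P=depthpts(c)
for n in T:
    tol={"blue":.006,"white":.006}.get(n,.008)
    print(n,find(c,n),find(c,n,tol=tol))
    p=T[n][0];print(np.round(P[p[1],p[0]],3))
for p in((278,206),(300,150),(148,299),(282,226),(333,199),(420,200),(505,200)):print(p,np.round(P[p[1],p[0]],3))
E
```

```text
red [553.6  40.   48.2  72.7  -9.9] [553.6  40.   48.2  72.7  -9.9]
[0.551 0.043 0.027]
green [382.9 195.5  44.   58.3  -1.1] [382.9 195.5  44.   58.3  -1.1]
[0.383 0.195 0.021]
yellow [338.7 297.  163.3 166.1  89.5] [338.2 299.1  40.7  58.7 -12.6]
[0.337 0.296 0.021]
purple [452.4  66.1  48.   48.   11.9] [452.8  65.7  46.9  47.4 -78.9]
[0.452 0.066 0.045]
blue [666.9  42.9  82.9 125.2  12.7] [666.9  42.9  82.9 125.2  12.7]
[0.667 0.041 0.003]
tin [437.5 345.5  56.7  58.9   0.6] [438.4 345.6  56.7  57.    0.6]
[0.433 0.345 0.031]
white [433.6 352.7  82.7 126.   11. ] [433.7 352.7  82.7 125.7  11. ]
[0.433 0.345 0.031]
(278, 206) [0.454 0.215 0.318]
(300, 150) [0.577 0.191 0.169]
(148, 299) [0.319 0.449 0.184]
(282, 226) [0.45  0.236 0.053]
(333, 199) [0.506 0.129 0.046]
(420, 200) [ 0.503 -0.057  0.031]
(505, 200) [ 0.454 -0.094  0.337]
```

```bash
python3 - <<'E'
from h import *
c=dict(np.load("top.npz"));P=depthpts(c).reshape(-1,3)
P=P[(P[:,0]>.25)&(P[:,0]<.8)]
print("leaf: x bin, max y for z>.2")
for x in np.arange(.25,.75,.04):
    q=P[(abs(P[:,0]-x)<.02)&(P[:,1]<.1)&(P[:,2]>.1)]
    if len(q): i=q[:,1].argmax();print(round(x,2),np.round(q[i],3),np.round(q[:,2].min(),2))
print("press: x bin, y range for z>.06, zmax")
for x in np.arange(.40,.75,.03):
    q=P[(abs(P[:,0]-x)<.015)&(P[:,1]>.09)&(P[:,1]<.27)&(P[:,2]>.06)]
    if len(q): print(round(x,2),q[:,1].min().round(3),q[:,1].max().round(3),q[:,2].max().round(2))
q=P[(P[:,1]>.2)&(P[:,1]<.5)&(P[:,0]<.36)&(P[:,2]>.03)]
print("stand",q.min(0).round(3),q.max(0).round(3)); q=q[q[:,2]>.08]
h,_,_=np.histogram2d(q[:,0],q[:,1],bins=[np.arange(.25,.37,.02),np.arange(.2,.52,.02)]);print(h.astype(int))
E
python3 -c "
import cv2;i=cv2.imread('pics/top0.png')[200:400,100:320];cv2.imwrite('pics/crop.png',cv2.resize(i,(660,600),interpolation=2))"
```

```text
leaf: x bin, max y for z>.2
0.37 [ 0.389 -0.113  0.294] 0.1
0.41 [ 0.43  -0.064  0.298] 0.11
0.45 [ 0.469 -0.043  0.3  ] 0.29
0.49 [ 0.508 -0.032  0.305] 0.1
0.53 [ 0.548 -0.028  0.308] 0.1
0.57 [ 0.55  -0.028  0.307] 0.11
0.61 [ 0.59  -0.231  0.317] 0.1
0.65 [ 0.64  -0.344  0.236] 0.1
0.69 [ 0.677 -0.347  0.237] 0.1
press: x bin, y range for z>.06, zmax
0.43 0.208 0.227 0.31
0.46 0.203 0.232 0.32
0.49 0.205 0.219 0.3
0.52 0.199 0.214 0.28
0.55 0.18 0.209 0.27
0.58 0.172 0.219 0.25
0.61 0.169 0.215 0.23
0.64 0.168 0.203 0.19
0.67 0.168 0.169 0.15
stand [0.251 0.284 0.03 ] [0.326 0.462 0.191]
[[  0   0   0   0  37   0   0   0   0   0   0   0   0   0   0]
 [  0   0   0   0 123   0   0   0   0   0   0   0   0   0   0]
 [  0   0   0   0   0   0   0   0   0   0   0   0   0   0   0]
 [  0   0   0   0   0   0   0   0   0   0   0   0 229   5   0]
 [  0   0   0   0   0   0   0   0   0   0   0   0   0   0   0]]
```

View pics/crop.png

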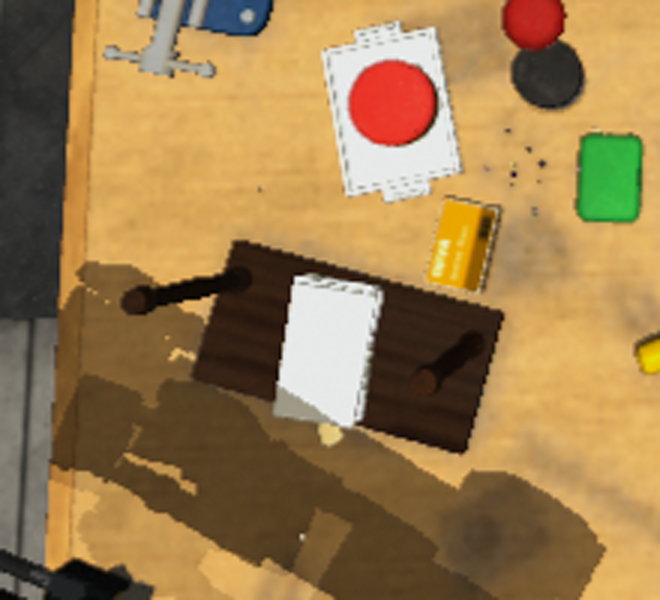

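Two posts of the stand are at crop pixels (425,380) and (135,300), and the yellow carton at (465,245) is clear of them but close. I'll grip the red carton lengthwise and go over the ball.

Emit:
arm_command --pt "0 0 39" --pt "0 0 39" --pt "0 0 39" --pt "0 0 39" --pt "22 -28 0" --pt "22 -28 0" --pt "22 -28 0" --pt "22 -28 0" --pt "22 -28 0" --pt "22 -28 0" --pt "22 -28 0" --pt "22 -28 0" --pt "22 -28 0" --pt "22 -28 0" --pt "22 -28 0" --pt "22 -28 0" --pt "22 -28 0" --pt "22 -28 0" --pt "22 -28 0" --pt "25 -26 0" --spin '[0,0,0,0,-5,-5,-5,-5,-5,-5,-5,-5,-5,-5,-5,-5,-5,-5,-5,-3]' --jaw 1 --squeeze 25

```text
time: 2.1
tool_pos: [0.5541, 0.0386, 0.5605]
tool_rot: [-3.141, 0.0, 1.389]
contact_force: [0.7, 0.2, 0.2]
opening: 0.092
grip_force: 0.0
```

```bash
cat >>h.py <<'E'
def state():
    from cell import observe
    o=observe();print("t",round(float(o["time"]),2),"tcp",np.round(np.array(o["tool_pos"])*1000,1),"rpy deg",np.round(np.degrees(o["tool_rot"]),1),"q",np.round(o["qpos"],2),"F",np.round(o["contact_force"],1),"open",round(float(o["opening"])*1000,1),"grip",round(float(o["grip_force"]),1))
def snap(n,f=None):
    from cell import read_camera
    c=read_camera(n)
    if f: cv2.imwrite(f"pics/{f}.png",c["img"][...,::-1])
    return c
E
python3 - <<'E'
from h import *
state();c=snap("wrist","w1");d=snap("scene","s1");np.savez("wrist.npz",**c)
print(np.round(c["world_from_camera"],3),c["fx"])
a=cv2.imread("pics/w1.png");b=cv2.imread("pics/s1.png");cv2.imwrite("pics/m1.png",cv2.resize(np.vstack([a,b]),(480,600)))
E
```

```text
t 2.1 tcp [554.1  38.6 560.5] rpy deg [-180.     0.    79.6] q [-0.07  0.34  1.11 -0.    1.69  0.11] F [0.7 0.2 0.2] open 92.0 grip 0.0
[[ 0.984  0.174  0.047  0.568]
 [-0.18   0.951  0.252  0.106]
 [-0.001 -0.257  0.966  0.541]
 [ 0.     0.     0.     1.   ]] 293.9487308271758
```

View pics/m1.png

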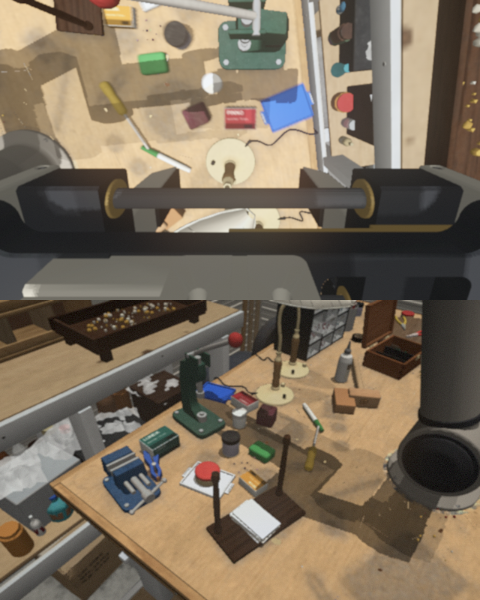

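The wrist view (upper) shows the red carton at about (320,156) full-scale, blue tray (382,143), purple box (262,155) and green block (204,85). In the scene view the blue tray, cartons and tin are visible and the arm is clear of the lamp.

```bash
python3 - <<'E'
from h import *
c=dict(np.load("wrist.npz"))
for n,p in dict(red=(320,156),blue=(382,143),purple=(262,155),green=(204,85)).items(): print(n,find(c,n,p,r=38,tol=.01))
E
```

```text
red [556.2  37.1  38.5  66.2 -10.4]Traceback (most recent call last):
  File "<stdin>", line 3, in <module>
  File "h.py", line 22, in find
    k=max(cv2.findContours(m,0,2)[0],key=cv2.contourArea)[:,0].astype(float)
      ~~~^^^^^^^^^^^^^^^^^^^^^^^^^^^^^^^^^^^^^^^^^^^^^^^^
ValueError: max() iterable argument is empty
```

Emit:
arm_command --pt "0 1 -35" --pt "0 0 -35" --pt "0 0 -35" --pt "0 0 -35" --pt "0 0 -35" --pt "0 0 -35" --pt "0 0 -35" --pt "0 0 -35" --pt "0 0 0" --spin '[0,0,0,0,0,0,0,0,0]'

```text
time: 3.1
tool_pos: [0.5515, 0.0417, 0.2764]
tool_rot: [-3.132, 0.001, 1.393]
contact_force: [-0.4, 0.2, 1.0]
opening: 0.0918
grip_force: 0.0
```

```bash
python3 - <<'E'
from h import *
state();snap("top","t2");snap("wrist","w2")
a=cv2.imread("pics/w2.png");b=cv2.imread("pics/t2.png");cv2.imwrite("pics/m2.png",cv2.resize(np.vstack([a,b]),(480,600)))
E
```

```text
t 3.1 tcp [551.5  41.7 276.4] rpy deg [-1.794e+02  1.000e-01  7.980e+01] q [-0.06  0.53  1.61  0.    1.01  0.11] F [-0.4  0.2  1. ] open 91.8 grip 0.0
```

View pics/m2.png

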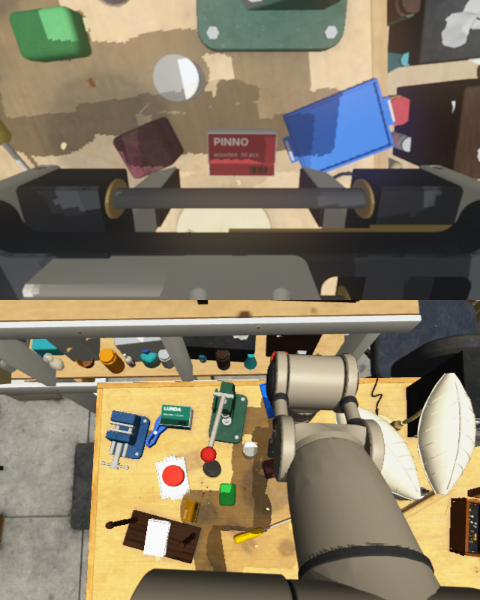

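The wrist view shows the carton between the open fingers at (322,205) full-scale. In the top view the forearm lies close over the leaf lamp, near (520,590 of the montage). I'll check for contact.

```bash
python3 - <<'E'
from h import *
from cell import *
state();o=observe();print(np.round(o["joint_efforts"],1),np.round(o["torque"],2))
c=snap("top");P=depthpts(c)
for x,y in((405,420),(400,440),(410,460),(385,400),(372,440),(380,470),(315,380),(345,420),(350,390),(285,450)):
    u,v=int(x*1.333),int((y-300)*1.333);print((u,v),np.round(P[v,u],3),c["img"][v,u])
a=snap("scene","s3")
cv2.imwrite("pics/s3c.png",cv2.resize(a["img"][0:260,300:620,::-1],(738,600)))
E
```

```text
t 3.2 tcp [553.5  41.4 281.2] rpy deg [-180.    -0.    79.8] q [-0.06  0.52  1.61  0.    1.01  0.11] F [0.5 0.1 0.9] open 91.5 grip 0.0
[  0.  -46.3 -19.2   0.1   0.   -0. ] [-0.07  0.12  0.03]
(539, 159) [ 0.558 -0.252  0.149] [204 182 127]
(533, 186) [ 0.474 -0.139  0.328] [240 237 217]
(546, 213) [ 0.436 -0.154  0.326] [243 243 227]
(513, 133) [ 0.658 -0.285 -0.002] [242 208 130]
(495, 186) [0.436 0.007 0.536] [108 100  83]
(506, 226) [0.4   0.012 0.561] [150 139 117]
(419, 106) [0.54  0.047 0.458] [228 217 190]
(459, 159) [ 0.516 -0.041  0.323] [227 218 187]
(466, 119) [ 0.525 -0.003  0.458] [188 175 147]
(379, 199) [0.427 0.106 0.538] [228 217 191]
```

View pics/s3c.png

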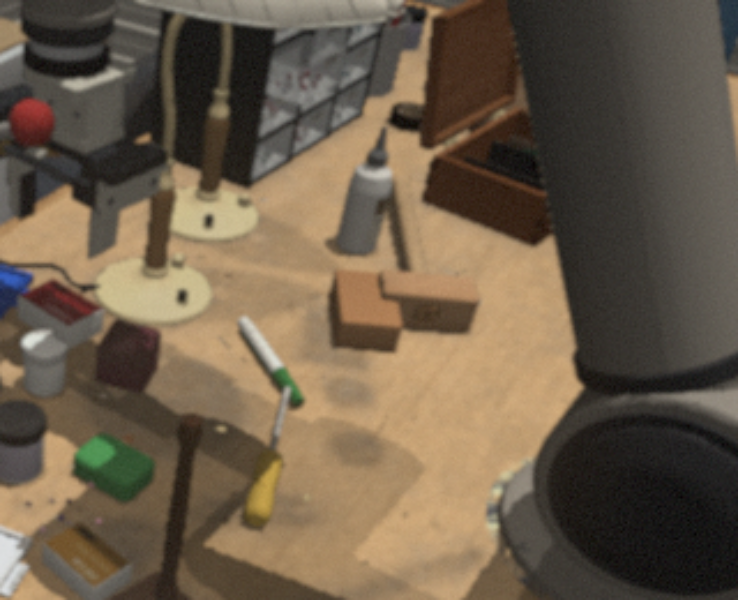

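Emit:
arm_command --pt "0 0 -25" --pt "0 0 -25" --pt "0 0 -25" --pt "0 0 -17" --pt "0 0 0" --spin '[0,0,0,0,0]'

```text
time: 3.8
tool_pos: [0.5534, 0.0411, 0.1885]
tool_rot: [-3.141, 0.0, 1.393]
contact_force: [-0.7, 0.2, -0.0]
opening: 0.0914
grip_force: 0.0
```

```bash
python3 - <<'E'
from h import *
from cell import *
snap("wrist","w4");state();print(np.round(observe()["joint_efforts"],1))
E
```

```text
t 3.85 tcp [553.9  41.1 189.7] rpy deg [179.9  -0.   79.8] q [-0.06  0.65  1.68  0.    0.81  0.11] F [ 0.2 -0.8  0. ] open 91.8 grip 0.0
[ -0.  -49.1 -16.2   0.1  -0.1  -0. ]
```

View pics/w4.png

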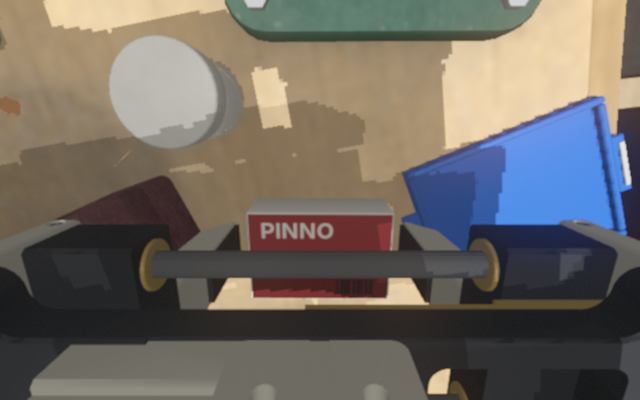

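The carton sits between the fingers at (320,247), its left finger clear of the purple box. Closing.

Emit:
arm_command --pt "0 0 0" --pt "0 0 0" --pt "0 0 0" --pt "0 0 0" --pt "0 0 0" --pt "0 0 30" --pt "0 0 35" --pt "0 0 35" --pt "0 0 35" --pt "0 0 0" --spin '[0,0,0,0,0,0,0,0,0,0]' --jaw -1 --squeeze 25

```text
time: 4.85
tool_pos: [0.5545, 0.041, 0.3291]
tool_rot: [3.131, -0.001, 1.393]
contact_force: [0.3, -0.1, -0.6]
opening: 0.075
grip_force: 25.0
```

```bash
python3 - <<'E'
from h import *
c=snap("wrist");state()
np.savez("wr.npz",**c)
t=snap("top");P=depthpts(c)
H=cv2.cvtColor(c["img"],cv2.COLOR_RGB2HSV)
# blue tray rim from wrist, red top
m=(H[...,0]>100)&(H[...,0]<120)&(H[...,1]>150)&(H[...,2]>60)
print("blue px",m.sum(),np.argwhere(m).mean(0)); r=((H[...,0]>170)|(H[...,0]<6))&(H[...,1]>120)&(H[...,2]>60); r[:150]=0
k=np.argwhere(r);print(len(k),k.min(0),k.max(0),np.median(P[r],0).round(3))
q=P[r];q=q[abs(q[:,2]-np.median(q[:,2]))<.004];print(q.min(0).round(3),q.max(0).round(3))
print("blue from top img",find(t,"blue"))
E
```

```text
t 4.9 tcp [553.9  41.  326.4] rpy deg [179.7  -0.   79.8] q [-0.06  0.47  1.56 -0.    1.11  0.11] F [-0.7  0.3 -1. ] open 74.5 grip 25.0
blue px 2064 [181.87936047 422.79602713]
5686 [150 249] [294 520] [0.561 0.046 0.167]
[0.518 0.009 0.165] [0.596 0.067 0.169]
blue from top img [665.2  64.9  38.8 113.3  12.8]
```

Emit:
arm_command --pt "19 0 0" --pt "19 1 0" --pt "19 1 0" --pt "19 1 0" --pt "19 1 -20" --pt "18 0 -30" --pt "0 0 -30" --pt "0 0 0" --pt "0 0 0" --spin '[4,4,4,4,4,2.7,0,0,0]'

```text
time: 5.85
tool_pos: [0.6661, 0.045, 0.2423]
tool_rot: [-3.138, -0.001, 1.789]
contact_force: [0.2, 0.3, -0.0]
opening: 0.075
grip_force: 25.0
```

```bash
python3 - <<'E'
from h import *
c=snap("wrist","w5");state()
E
```

```text
t 5.9 tcp [666.5  45.  244.1] rpy deg [-180.    -0.   102.5] q [-0.05  0.75  1.28  0.    1.11 -0.26] F [ 0.8 -0.2 -0.4] open 75.0 grip 25.0
```

View pics/w5.png

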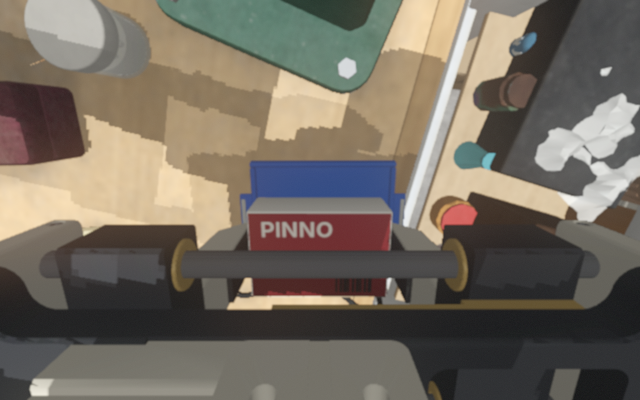

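The carton (320,245) is lined up with the blue tray behind it (322,190). Lowering and releasing.

Emit:
arm_command --pt "0 0 -20" --pt "0 0 -15" --pt "0 0 -10" --pt "0 0 -4" --pt "0 0 0" --pt "0 0 0" --spin '[0,0,0,0,0,0]'

```text
time: 6.5
tool_pos: [0.6668, 0.045, 0.1953]
tool_rot: [3.14, 0.0, 1.789]
contact_force: [-0.5, -0.3, -0.7]
opening: 0.0748
grip_force: 25.0
```

Emit:
arm_command --pt "0 0 -0.5" --pt "0 0 0" --pt "0 0 0" --pt "0 0 10" --pt "0 0 20" --pt "0 0 40" --pt "0 0 40" --pt "0 0 45" --pt "0 0 45" --pt "0 0 45" --pt "0 0 45" --pt "0 0 45" --pt "0 0 20" --pt "0 0 0" --spin '[0,0,0,0,0,0,0,0,0,0,0,0,0,0]' --jaw 1

```text
time: 7.9
tool_pos: [0.6655, 0.0451, 0.5545]
tool_rot: [3.133, 0.002, 1.789]
contact_force: [0.4, 1.5, -0.6]
opening: 0.0917
grip_force: 0.0
```

```bash
python3 - <<'E'
from h import *
c=snap("wrist","w6");state();np.savez("wr.npz",**c);t=snap("top");np.savez("top2.npz",**t)
for n in("green","yellow","purple","tin","white"):
    try: print(n,find(t,n,tol=.008))
    except Exception as e: print(n,e)
E
```

```text
t 7.95 tcp [665.9  45.1 551.5] rpy deg [1.798e+02 1.000e-01 1.025e+02] q [-0.05  0.59  0.73  0.    1.82 -0.26] F [-0.   0.2 -1.2] open 92.2 grip 0.0
green [382.8 194.6  42.2  58.4  -0.9]
yellow [338.2 299.1  40.7  58.8 -12.6]
purple [452.8  65.9  47.5  47.6  11.9]
tin [437.5 345.6  54.5  57.1  89. ]
white [433.6 352.3  84.2 126.2  11. ]
```

View pics/w6.png

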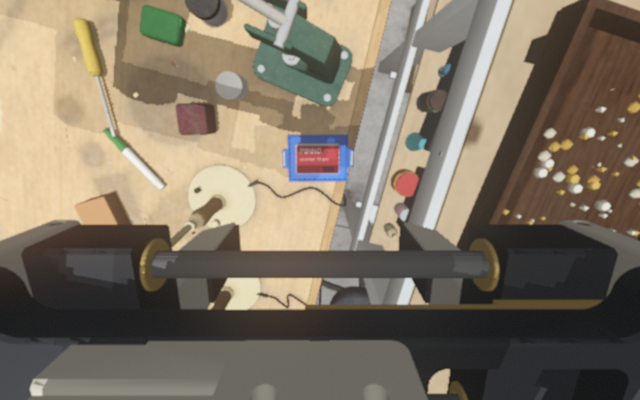

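The red carton lies in the blue tray at (318,158). Next is the green block, gripped across its width and slightly toward the robot to keep clear of the ball.

Emit:
arm_command --pt "-29 15 0" --pt "-29 15 0" --pt "-29 15 0" --pt "-29 15 0" --pt "-30 15 0" --pt "-30 15 0" --pt "-30 15 0" --pt "-30 15 0" --pt "-30 15 0" --pt "-29 15 0" --pt "0 0 0" --pt "0 0 0" --spin '[7.6,7.6,7.6,7.6,7.6,7.7,7.7,7.7,7.7,7.7,0,0]'

```text
time: 9.2
tool_pos: [0.3711, 0.1951, 0.5484]
tool_rot: [-3.141, -0.001, 3.123]
contact_force: [0.2, 0.4, -0.2]
opening: 0.0919
grip_force: 0.0
```

```bash
python3 - <<'E'
from h import *
from cell import *
c=snap("wrist");state();t=snap("top");np.savez("top3.npz",**t)
print("blue",find(t,"blue"),"red",find(t,"red",(370,131),r=25,z=.032,tol=.007))
print(find(t,"blue",tol=.006))
E
```

```text
t 9.25 tcp [371.8 194.9 548.4] rpy deg [-1.800e+02 -1.000e-01  1.789e+02] q [ 0.3   0.06  1.49 -0.    1.59 -1.25] F [ 0.4 -0.6 -0.2] open 91.4 grip 0.0
blue [666.9  42.9  82.9 125.2  12.7] red [667.   44.3  46.9  72.3  12.3]
[665.3  42.5  82.9 122.   12.7]
```

Emit:
arm_command --pt "0 0 -40" --pt "0 0 -40" --pt "0 0 -40" --pt "0 0 -40" --pt "0 0 -40" --pt "0 0 -40" --pt "0 0 -40" --pt "0 0 -40" --pt "0 0 -20" --pt "0 0 0" --pt "0 0 0" --spin '[0,0,0,0,0,0,0,0,0,0,0]'

```text
time: 10.4
tool_pos: [0.3722, 0.1947, 0.209]
tool_rot: [-3.141, -0.001, 3.122]
contact_force: [0.3, -0.3, 0.2]
opening: 0.0921
grip_force: 0.0
```

```bash
python3 - <<'E'
from h import *
from cell import *
snap("scene","s7");snap("wrist","w7");state();print(np.round(observe()["joint_efforts"],1))
a=cv2.imread("pics/w7.png");b=cv2.imread("pics/s7.png");cv2.imwrite("pics/m7.png",cv2.resize(np.vstack([a,b]),(480,600)))
E
```

```text
t 10.5 tcp [372.3 195.  210.2] rpy deg [1.800e+02 1.000e-01 1.789e+02] q [ 0.3   0.45  2.04  0.    0.65 -1.25] F [ 0.7  0.8 -0. ] open 91.7 grip 0.0
[ -0.1 -36.7 -13.3  -0.    0.1   0. ]
```

View pics/m7.png

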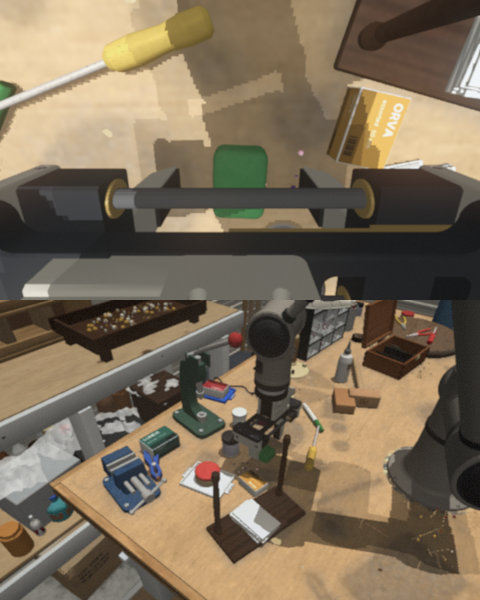

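The green block is between the fingers at (240,182 in the montage), and the hand is clear of the ball in the scene view. Lowering, gripping and lifting.

Emit:
arm_command --pt "0 0 -12" --pt "0 0 -10" --pt "0 0 -6" --pt "0 0 0" --pt "0 0 0" --spin '[0,0,0,0,0]'

```text
time: 11.0
tool_pos: [0.3716, 0.1951, 0.1814]
tool_rot: [3.141, 0.0, 3.124]
contact_force: [-0.0, -0.0, -0.5]
opening: 0.0917
grip_force: 0.0
```

Emit:
arm_command --pt "0 0 0" --pt "0 0 0" --pt "0 0 0" --pt "0 0 0" --pt "0 0 0" --pt "0 0 0" --pt "0 0 30" --pt "0 0 40" --pt "0 0 40" --pt "0 0 40" --pt "0 0 40" --pt "0 0 40" --pt "0 0 40" --pt "0 0 40" --pt "0 0 40" --pt "0 0 16" --pt "0 0 0" --pt "0 0 0" --spin '[0,0,0,0,0,0,0,0,0,0,0,0,0,0,0,0,0,0]' --jaw -1 --squeeze 25

```text
time: 12.8
tool_pos: [0.3714, 0.195, 0.5461]
tool_rot: [-3.141, -0.002, 3.124]
contact_force: [0.0, -0.3, -1.9]
opening: 0.044
grip_force: 25.0
```

```bash
python3 - <<'E'
from h import *
state();c=snap("wrist","w8");P=depthpts(c)
H=cv2.cvtColor(c["img"],cv2.COLOR_RGB2HSV)
m=(H[...,0]>45)&(H[...,0]<80)&(H[...,1]>120)&(P[...,2]>.3);q=P[m];print(len(q),q.min(0).round(3),q.max(0).round(3),np.median(q,0).round(3))
E
```

```text
t 12.8 tcp [371.4 195.  546.1] rpy deg [-1.80e+02 -1.00e-01  1.79e+02] q [ 0.3   0.06  1.49  0.    1.58 -1.25] F [ 0.  -0.3 -1.9] open 44.0 grip 25.0Traceback (most recent call last):
  File "<stdin>", line 4, in <module>
    return umr_minimum(a, axis, None, out, keepdims, initial, where)
ValueError: zero-size array to reduction operation minimum which has no identity
```

```bash
python3 - <<'E'
from h import *
c=snap("wrist","w8");P=depthpts(c)
H=cv2.cvtColor(c["img"],cv2.COLOR_RGB2HSV)
m=(H[...,0]>45)&(H[...,0]<85)&(H[...,1]>80);m[:,:250]=0;m[:,400:]=0;m[:170]=0
q=P[m];k=np.argwhere(m);print(len(q),k.min(0),k.max(0),np.percentile(q,[0,25,50,75,100],axis=0).round(3))
z=.5461-.178-.004+.024
for v,u in((k[:,0].min(),320),(k[:,0].max(),320)): print(points(c,np.array([float(u)]),np.array([float(v)]),z).round(4))
E
```

```text
5176 [205 280] [303 359] [[0.304 0.172 0.358]
 [0.359 0.184 0.376]
 [0.368 0.195 0.377]
 [0.396 0.205 0.377]
 [0.409 0.217 0.526]]
[[0.345  0.1954 0.3881]]
[[0.3999 0.1945 0.3881]]
```

View pics/w8.png

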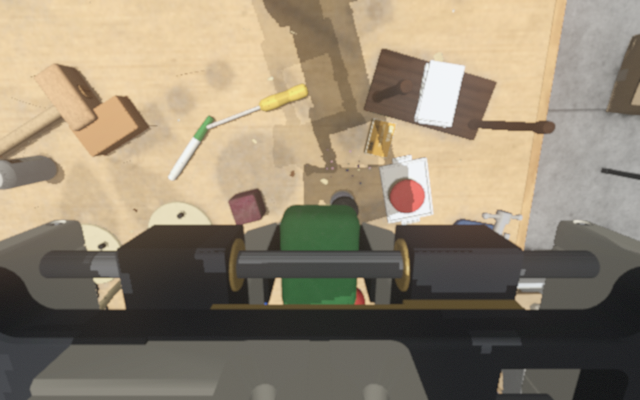

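The green block is held at (320,255), but its depth suggests it sits lower in the fingers than expected. Measuring again.

```bash
python3 - <<'E'
from h import *
state()
for i in range(2):
    c=snap("wrist");P=depthpts(c);H=cv2.cvtColor(c["img"],cv2.COLOR_RGB2HSV)
    m=(H[...,0]>45)&(H[...,0]<85)&(H[...,1]>80);m[:,:250]=0;m[:,400:]=0;m[:170]=0
    q=P[m];q=q[abs(q[:,2]-np.median(q[:,2]))<.006];print(len(q),np.median(q,0).round(4),q.min(0).round(4),q.max(0).round(4))
    for v in range(205,304,8): print(v,P[v,300].round(3),P[v,345].round(3))
E
```

```text
t 12.9 tcp [371.5 195.  545.5] rpy deg [-179.9   -0.2  179. ] q [ 0.3   0.07  1.5   0.    1.58 -1.25] F [-0.4 -0.3 -0.9] open 44.2 grip 25.0
4768 [0.37   0.1944 0.3768] [0.3533 0.1724 0.3707] [0.409  0.2165 0.3791]
205 [0.353 0.184 0.36 ] [0.354 0.21  0.357]
213 [0.354 0.184 0.373] [0.355 0.209 0.372]
221 [0.358 0.184 0.376] [0.357 0.209 0.377]
229 [0.362 0.184 0.376] [0.362 0.209 0.378]
237 [0.366 0.184 0.377] [0.367 0.209 0.377]
245 [0.371 0.184 0.376] [0.372 0.209 0.377]
253 [0.341 0.19  0.448] [0.342 0.203 0.448]
261 [0.343 0.19  0.45 ] [0.343 0.202 0.45 ]
269 [0.345 0.19  0.451] [0.345 0.202 0.451]
277 [0.348 0.189 0.449] [0.349 0.202 0.449]
285 [0.396 0.183 0.377] [0.396 0.209 0.376]
293 [0.401 0.183 0.376] [0.402 0.209 0.376]
301 [0.407 0.183 0.376] [0.406 0.209 0.377]
4755 [0.3701 0.1944 0.3769] [0.3534 0.1723 0.3708] [0.4093 0.2167 0.379 ]
205 [0.354 0.183 0.359] [0.355 0.21  0.357]
213 [0.354 0.184 0.372] [0.304 0.196 0.526]
221 [0.357 0.185 0.378] [0.358 0.209 0.377]
229 [0.362 0.184 0.378] [0.362 0.209 0.377]
237 [0.366 0.184 0.378] [0.367 0.209 0.377]
245 [0.371 0.184 0.377] [0.372 0.209 0.376]
253 [0.341 0.19  0.45 ] [0.342 0.203 0.448]
261 [0.343 0.19  0.45 ] [0.343 0.202 0.451]
269 [0.345 0.19  0.452] [0.345 0.202 0.451]
277 [0.349 0.189 0.449] [0.349 0.202 0.45 ]
285 [0.396 0.183 0.376] [0.397 0.209 0.376]
293 [0.401 0.183 0.377] [0.401 0.209 0.378]
301 [0.406 0.183 0.377] [0.407 0.209 0.377]
```

Emit:
arm_command --pt "20 -11 0" --pt "28 -15 0" --pt "28 -15 0" --pt "28 -15 0" --pt "30 -16 0" --pt "30 -16 0" --pt "30 -16 0" --pt "30 -16 0" --pt "30 -16 0" --pt "20 -12 0" --pt "10 -5 0" --pt "0 0 -25" --pt "0 0 -40" --pt "0 0 -40" --pt "0 0 -40" --pt "0 0 -40" --pt "0 0 -40" --pt "0 0 -30" --pt "0 0 0" --pt "0 0 0" --spin '[1.5,1.5,1.5,1.5,1.5,1,1,1,1,1,1,0,0,0,0,0,0,0,0,0]' --squeeze 35

```text
time: 15.0
tool_pos: [0.6557, 0.042, 0.292]
tool_rot: [3.141, -0.001, -2.924]
contact_force: [-0.1, -0.9, -1.5]
opening: 0.0436
grip_force: 34.9
```

```bash
cat >>h.py <<'E'
def held(c,hlo,hhi,smin=80,box=(170,310,240,410)):
    P=depthpts(c);H=cv2.cvtColor(c["img"],cv2.COLOR_RGB2HSV)
    m=(H[...,0]>=hlo)&(H[...,0]<=hhi)&(H[...,1]>smin)
    b=np.zeros_like(m);b[box[0]:box[1],box[2]:box[3]]=1;q=P[m&b]
    q=q[abs(q[:,2]-np.median(q[:,2]))<.006];print(len(q),"med",np.median(q,0).round(4),"min",q.min(0).round(4),"max",q.max(0).round(4));return q
E
python3 - <<'E'
from h import *
state();c=snap("wrist","w9");q=held(c,45,85)
P=depthpts(c);H=cv2.cvtColor(c["img"],cv2.COLOR_RGB2HSV)
r=((H[...,0]>170)|(H[...,0]<6))&(H[...,1]>120)&(H[...,2]>60)&(abs(P[...,2]-.032)<.008)
q2=P[r];print(len(q2),"red z",np.median(q2,0).round(3) if len(q2) else 0)
# in gripper frame: length coordinate relative to TCP
a=np.radians(12.5);L=(q[:,0]-.6555)*np.cos(a)+(q[:,1]-.0417)*np.sin(a);print("L min",np.percentile(L,[0.2,1,99,99.8]).round(4))
E
```

```text
t 15.0 tcp [655.7  42.  292. ] rpy deg [ 1.800e+02 -1.000e-01 -1.675e+02] q [-0.05  0.68  1.27  0.    1.19 -1.84] F [-0.1 -0.9 -1.5] open 43.6 grip 34.9
4841 med [0.6548 0.0428 0.1232] min [0.6355 0.0181 0.1172] max [0.6979 0.071  0.1257]
836 red z [0.644 0.036 0.032]
L min [-0.0173 -0.0169  0.0368  0.0376]
```

View pics/w9.png

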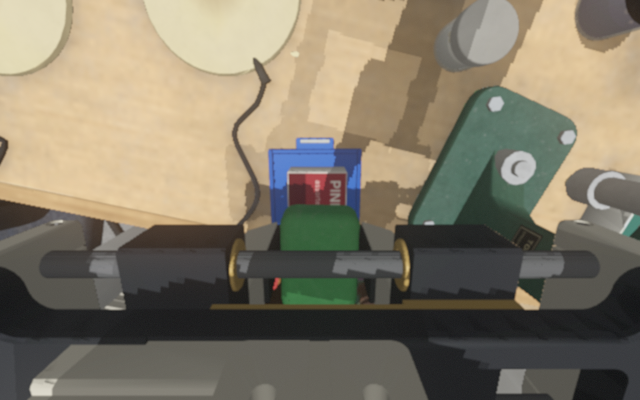

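The green block (320,255) is lined up over the red carton (318,190) in the tray.

Emit:
arm_command --pt "0 0 -25" --pt "0 0 -20" --pt "0 0 -12" --pt "0 0 -5" --pt "0 0 0" --pt "0 0 0" --spin '[0,0,0,0,0,0]'

```text
time: 15.65
tool_pos: [0.656, 0.042, 0.2316]
tool_rot: [-3.141, 0.002, -2.924]
contact_force: [-0.2, -0.2, -1.2]
opening: 0.0437
grip_force: 34.9
```

Emit:
arm_command --pt "0 0 -1.5" --pt "0 0 0" --pt "0 0 -1.5" --pt "0 0 0" --spin '[0,0,0,0]'

```text
time: 16.05
tool_pos: [0.6555, 0.042, 0.2272]
tool_rot: [3.141, -0.0, -2.924]
contact_force: [0.0, -0.0, -1.2]
opening: 0.044
grip_force: 34.9
```

```bash
python3 - <<'E'
from h import *
state();c=snap("wrist");q=held(c,45,85);state()
E
```

```text
t 16.05 tcp [655.5  42.  227.2] rpy deg [ 180.    -0.  -167.5] q [-0.05  0.75  1.34  0.    1.06 -1.84] F [ 0.  -0.  -1.2] open 44.0 grip 34.9
4820 med [0.6546 0.0427 0.0584] min [0.6355 0.0181 0.0524] max [0.6976 0.0697 0.0607]
t 16.1 tcp [655.5  42.  227.2] rpy deg [ 180.    -0.  -167.5] q [-0.05  0.75  1.34  0.    1.06 -1.84] F [-0.3  0.4 -1.7] open 43.7 grip 34.9
```

Emit:
arm_command --pt "0 0 -1" --pt "0 0 -1" --pt "0 0 0" --pt "0 0 0" --spin '[0,0,0,0]'

```text
time: 16.5
tool_pos: [0.6555, 0.042, 0.2252]
tool_rot: [3.141, -0.0, -2.924]
contact_force: [-0.4, -0.3, -1.6]
opening: 0.0437
grip_force: 34.9
```

Emit:
arm_command --pt "0 0 -1" --pt "0 0 0" --pt "0 0 0" --spin '[0,0,0]'

```text
time: 16.8
tool_pos: [0.6556, 0.042, 0.2245]
tool_rot: [-3.142, 0.0, -2.924]
contact_force: [-0.7, -0.2, 1.5]
opening: 0.0439
grip_force: 35.0
```

Emit:
arm_command --pt "0 0 0" --pt "0 0 0" --pt "0 0 0" --pt "0 0 0" --pt "0 0 10" --pt "0 0 30" --pt "0 0 40" --pt "0 0 40" --pt "0 0 45" --pt "0 0 45" --pt "0 0 45" --pt "0 0 45" --pt "0 0 25" --pt "0 0 0" --spin '[0,0,0,0,0,0,0,0,0,0,0,0,0,0]' --jaw 0.4

```text
time: 18.2
tool_pos: [0.6544, 0.0421, 0.5552]
tool_rot: [-3.139, 0.009, -2.924]
contact_force: [0.8, 0.2, -0.3]
opening: 0.0649
grip_force: 0.0
```

Emit:
arm_command --pt "-24 20 0" --pt "-24 20 0" --pt "-24 20 0" --pt "-24 20 0" --pt "-24 20 0" --pt "-24 20 0" --pt "-24 20 0" --pt "-24 20 0" --pt "-24 20 0" --pt "-24 20 0" --pt "-24 20 0" --pt "-24 20 0" --pt "-24 16 0" --pt "0 0 0" --pt "0 0 0" --pt "0 0 0" --spin '[-2,-2,-2,-2,-2,-2,-2,-2,-2,-2,-2,-2,-1,0,0,0]'

```text
time: 19.8
tool_pos: [0.344, 0.2976, 0.5489]
tool_rot: [-3.141, -0.0, 2.923]
contact_force: [-0.1, -0.8, -0.4]
opening: 0.0643
grip_force: 0.0
```

```bash
python3 - <<'E'
from h import *
state();t=snap("top");c=snap("wrist")
print("green on stack",find(t,"green",(370,131),r=30,z=.056,tol=.008),"blue",find(t,"blue"))
H=cv2.cvtColor(c["img"],cv2.COLOR_RGB2HSV);P=depthpts(c)
m=(H[...,0]>=14)&(H[...,0]<=32)&(H[...,1]>110)&(abs(P[...,2]-.022)<.007)&(abs(P[...,0]-.338)<.05)&(abs(P[...,1]-.299)<.05)
q=P[m][:,:2]*1000;print(len(q));print(cv2.minAreaRect(q.astype(np.float32)))
m=(H[...,0]<8)|(H[...,0]>172);m&=(H[...,1]>140)&(abs(P[...,2]-.034)<.008);q=P[m][:,:2]*1000;print("tin",cv2.minEnclosingCircle(q.astype(np.float32)) if len(q) else 0)
try: print("yellow top",find(t,"yellow",tol=.008))
except Exception as e: print(e)
E
```

```text
t 19.8 tcp [344.  297.6 548.9] rpy deg [-180.    -0.   167.5] q [ 0.54  0.13  1.41 -0.    1.6  -0.81] F [-0.1 -0.8 -0.4] open 64.3 grip 0.0
green on stack [665.3  47.1  43.1  60.6  11.7] blue [666.9  42.9  82.9 125.2  12.7]
515
((338.98223876953125, 298.8515930175781), (35.81913757324219, 55.25468826293945), 76.72779846191406)
tin ((435.2509765625, 348.07452392578125), 25.57712173461914)
yellow top [359.6 293.8  14.7  40.4  76.2]
```

Emit:
arm_command --pt "0 0 -40" --pt "0 0 -40" --pt "0 0 -40" --pt "0 0 -40" --pt "0 0 -40" --pt "0 0 -40" --pt "0 0 -40" --pt "0 0 -40" --pt "0 0 -20" --pt "0 0 -12" --pt "0 0 0" --pt "0 0 0" --spin '[0,0,0,0,0,0,0,0,0,0,0,0]'

```text
time: 21.1
tool_pos: [0.3441, 0.2978, 0.1973]
tool_rot: [-3.142, -0.0, 2.922]
contact_force: [0.5, -0.2, 0.1]
opening: 0.0646
grip_force: 0.0
```

```bash
python3 - <<'E'
from h import *
from cell import *
state();print(np.round(observe()["joint_efforts"],1));c=snap("wrist","w10")
H=cv2.cvtColor(c["img"],cv2.COLOR_RGB2HSV);P=depthpts(c)
m=(H[...,0]>=10)&(H[...,0]<=32)&(H[...,1]>110)&(abs(P[...,2]-.022)<.007);k=np.argwhere(m);print(len(k),k.min(0),k.max(0),P[m].min(0).round(3),P[m].max(0).round(3))
E
```

```text
t 21.1 tcp [344.1 297.8 197.3] rpy deg [-180.    -0.   167.4] q [ 0.54  0.51  1.96  0.    0.67 -0.81] F [ 0.5 -0.2  0.1] open 64.6 grip 0.0
[ -0.  -40.3 -13.5   0.    0.1  -0. ]
6690 [34  0] [249 638] [0.249 0.122 0.015] [0.354 0.476 0.029]
```

View pics/w10.png

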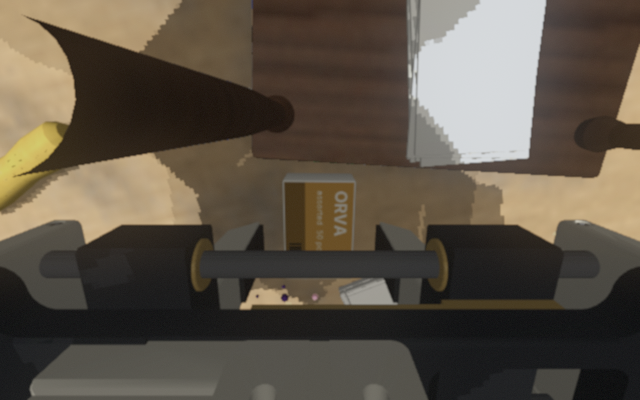

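The yellow carton is centred between the fingers at (320,220), with the post on the left close to the camera but not touched.

Emit:
arm_command --pt "0 0 -6" --pt "0 0 -6" --pt "0 0 0" --pt "0 0 0" --spin '[0,0,0,0]'

```text
time: 21.55
tool_pos: [0.3435, 0.298, 0.1852]
tool_rot: [-3.141, -0.0, 2.923]
contact_force: [0.1, -0.5, 0.5]
opening: 0.0641
grip_force: 0.0
```

Emit:
arm_command --pt "0 0 0" --pt "0 0 0" --pt "0 0 0" --pt "0 0 0" --pt "0 0 0" --pt "0 0 0" --pt "0 0 5" --pt "0 0 15" --pt "0 0 25" --pt "0 0 35" --pt "0 0 40" --pt "0 0 40" --pt "0 0 40" --pt "0 0 40" --pt "0 0 40" --pt "0 0 40" --pt "0 0 35" --pt "0 0 10" --pt "0 0 0" --spin '[0,0,0,0,0,0,0,0,0,0,0,0,0,0,0,0,0,0,0]' --jaw -1 --squeeze 35

```text
time: 23.45
tool_pos: [0.3433, 0.2979, 0.5513]
tool_rot: [3.14, 0.002, 2.923]
contact_force: [-0.2, 0.1, -1.1]
opening: 0.0397
grip_force: 35.0
```

```bash
python3 - <<'E'
from h import *
state();c=snap("wrist");q=held(c,10,32,100)
a=np.radians(167.4-180)
from cell import observe
p=observe()["tool_pos"];L=(q[:,0]-p[0])*np.cos(a)+(q[:,1]-p[1])*np.sin(a);print("L",np.percentile(L,[0.5,2,98,99.5]).round(4))
E
```

```text
t 23.45 tcp [343.3 297.9 551.3] rpy deg [1.799e+02 1.000e-01 1.675e+02] q [ 0.55  0.13  1.4   0.    1.6  -0.81] F [-0.2  0.1 -1.1] open 39.7 grip 35.0
4537 med [0.3304 0.2985 0.3882] min [0.3079 0.2753 0.3863] max [0.3714 0.323  0.3905]
L [-0.0324 -0.0319  0.0238  0.0244]
```

Emit:
arm_command --pt "15 -12 0" --pt "25 -19 0" --pt "26 -20 0" --pt "26 -20 0" --pt "26 -20 0" --pt "26 -20 0" --pt "26 -20 0" --pt "26 -20 0" --pt "26 -20 0" --pt "26 -20 0" --pt "26 -20 0" --pt "26 -20 0" --pt "20 -15 0" --pt "8 -5 0" --pt "0 0 0" --pt "0 0 0" --spin '[1,2,2,2,2,2,2,2,2,2,2,2,1,0.8,0,0]'

```text
time: 25.1
tool_pos: [0.6717, 0.0472, 0.5482]
tool_rot: [3.14, -0.003, -2.928]
contact_force: [-0.1, -0.6, -0.9]
opening: 0.0396
grip_force: 35.0
```

Emit:
arm_command --pt "0 0 -30" --pt "0 0 -40" --pt "0 0 -40" --pt "0 0 -40" --pt "0 0 -40" --pt "0 0 -40" --pt "0 0 -20" --pt "0 0 0" --pt "0 0 0" --spin '[0,0,0,0,0,0,0,0,0]'

```text
time: 26.0
tool_pos: [0.6712, 0.0477, 0.3011]
tool_rot: [3.142, 0.0, -2.927]
contact_force: [0.8, 0.7, -0.2]
opening: 0.0398
grip_force: 35.0
```

```bash
python3 - <<'E'
from h import *
from cell import observe
state();c=snap("wrist");q=held(c,10,32,100);P=depthpts(c);H=cv2.cvtColor(c["img"],cv2.COLOR_RGB2HSV)
m=(H[...,0]>45)&(H[...,0]<85)&(H[...,1]>80)&(abs(P[...,2]-.056)<.008)&(abs(P[...,0]-.665)<.06);g=P[m]
p=observe()["tool_pos"]*1 if 0 else np.array(observe()["tool_pos"]);a=np.radians(12.3)
for n,s in(("yellow",q),("green",g)):
    d=s-p;L=d[:,0]*np.cos(a)+d[:,1]*np.sin(a);S=-d[:,0]*np.sin(a)+d[:,1]*np.cos(a);print(n,len(s),np.median(s[:,2]).round(4),"L",np.percentile(L,[.5,99.5]).round(4),"S",np.percentile(S,[.5,99.5]).round(4))
E
```

```text
t 26.0 tcp [671.2  47.7 301.1] rpy deg [ 180.     0.  -167.7] q [-0.04  0.7   1.21  0.    1.23 -1.83] F [ 0.8  0.7 -0.2] open 39.8 grip 35.0
4533 med [0.6588 0.0432 0.138 ] min [0.6356 0.0223 0.1357] max [0.6994 0.0705 0.1402]
yellow 4533 0.138 L [-0.033   0.0239] S [-0.0187  0.0181]
green 574 0.0554 L [-0.0337 -0.0231] S [-0.0243  0.0175]
```

Emit:
arm_command --pt "0.5 -2.5 -20" --pt "0 0 -20" --pt "0 0 -12" --pt "0 0 -4" --pt "0 0 0" --pt "0 0 0" --spin '[0,0,0,0,0,0]'

```text
time: 26.65
tool_pos: [0.6724, 0.0446, 0.2456]
tool_rot: [-3.141, 0.002, -2.927]
contact_force: [-0.9, -1.1, -0.6]
opening: 0.0392
grip_force: 35.0
```

Emit:
arm_command --pt "0 0 -1" --pt "0 0 -1" --pt "0 0 0" --pt "0 0 0" --spin '[0,0,0,0]'

```text
time: 27.05
tool_pos: [0.672, 0.0445, 0.2424]
tool_rot: [3.141, 0.0, -2.927]
contact_force: [0.5, -0.3, -0.2]
opening: 0.0398
grip_force: 35.0
```

Emit:
arm_command --pt "0 0 -1" --pt "0 0 0" --pt "0 0 0" --spin '[0,0,0]'

```text
time: 27.35
tool_pos: [0.6721, 0.0445, 0.2414]
tool_rot: [-3.142, 0.0, -2.927]
contact_force: [1.0, -0.1, 1.3]
opening: 0.0395
grip_force: 35.0
```

Emit:
arm_command --pt "0 0 -0.5" --pt "0 0 0" --pt "0 0 0" --pt "0 0 0" --pt "0 0 10" --pt "0 0 30" --pt "0 0 40" --pt "0 0 40" --pt "0 0 45" --pt "0 0 45" --pt "0 0 45" --pt "0 0 40" --pt "0 0 15" --pt "0 0 0" --spin '[0,0,0,0,0,0,0,0,0,0,0,0,0,0]' --jaw 0.6

```text
time: 28.75
tool_pos: [0.6712, 0.0446, 0.5548]
tool_rot: [-3.14, 0.007, -2.927]
contact_force: [0.3, -0.4, -0.1]
opening: 0.0735
grip_force: 0.0
```

```bash
python3 - <<'E'
from h import *
state();t=snap("top")
for n in("purple","tin","white"): print(n,find(t,n,tol=.008))
E
```

```text
t 28.75 tcp [671.2  44.6 554.8] rpy deg [-179.9    0.4 -167.7] q [-0.05  0.61  0.69  0.    1.83 -1.83] F [ 0.3 -0.4 -0.1] open 73.5 grip 0.0
purple [453.2  65.9  46.9  47.  -77.1]
tin [437.5 345.6  54.5  57.1  89. ]
white [433.6 352.3  84.2 126.2  11. ]
```

Emit:
arm_command --pt "-18 2 0" --pt "-18 2 0" --pt "-18 2 0" --pt "-18 2 0" --pt "-18 2 0" --pt "-18 2 0" --pt "-18 2 0" --pt "-18 2 0" --pt "-18 2 0" --pt "-18 2 0" --pt "-19 1 0" --pt "-19 1 0" --pt "0 0 0" --pt "0 0 0" --spin '[-7.5,-7.5,-7.5,-7.5,-7.5,-7.5,-7.5,-7.5,-7.5,-7.5,-7.5,-7.5,0,0]'

```text
time: 30.2
tool_pos: [0.454, 0.0665, 0.5499]
tool_rot: [-3.141, -0.0, 1.788]
contact_force: [0.6, -0.3, -0.0]
opening: 0.0734
grip_force: 0.0
```

```bash
python3 - <<'E'
from h import *
from cell import observe
state();c=snap("wrist");t=snap("top");P=depthpts(c);H=cv2.cvtColor(c["img"],cv2.COLOR_RGB2HSV)
m=(abs(P[...,2]-.044)<.006)&(abs(P[...,0]-.453)<.045)&(abs(P[...,1]-.066)<.045);q=P[m];print(len(q),cv2.minAreaRect((q[:,:2]*1000).astype(np.float32)))
print("yellow",find(t,"yellow",(370,131),r=30,z=.078,tol=.008),"green",find(t,"green",(370,131),r=30,z=.056,tol=.008),"blue",find(t,"blue"),"purple",)
E
```

```text
t 30.2 tcp [454.   66.5 549.9] rpy deg [-179.9   -0.   102.5] q [-0.02  0.14  1.4   0.    1.6  -0.24] F [ 0.6 -0.3 -0. ] open 73.4 grip 0.0
864 ((469.33880615234375, 70.16145324707031), (82.98872375488281, 53.75914001464844), 22.039588928222656)Traceback (most recent call last):
  File "<stdin>", line 5, in <module>
  File "h.py", line 22, in find
    k=max(cv2.findContours(m,0,2)[0],key=cv2.contourArea)[:,0].astype(float)
      ~~~^^^^^^^^^^^^^^^^^^^^^^^^^^^^^^^^^^^^^^^^^^^^^^^^
ValueError: max() iterable argument is empty
```

Emit:
arm_command --pt "-0.5 0 -40" --pt "0 0 -40" --pt "0 0 -40" --pt "0 0 -40" --pt "0 0 -40" --pt "0 0 -40" --pt "0 0 -40" --pt "0 0 -20" --pt "0 0 0" --pt "0 0 0" --spin '[0,0,0,0,0,0,0,0,0,0]'

```text
time: 31.3
tool_pos: [0.4541, 0.0664, 0.2507]
tool_rot: [-3.141, -0.0, 1.786]
contact_force: [-0.1, 0.3, -0.3]
opening: 0.0739
grip_force: 0.0
```

```bash
python3 - <<'E'
from h import *
from cell import observe
state();print(np.round(observe()["joint_efforts"],1));c=snap("wrist");P=depthpts(c)
p=np.array(observe()["tool_pos"])
m=(abs(P[...,2]-.044)<.006)&(abs(P[...,0]-.453)<.05)&(abs(P[...,1]-.066)<.045);q=P[m];d=q-p;a=np.radians(12.5)
L=d[:,0]*np.cos(a)+d[:,1]*np.sin(a);S=-d[:,0]*np.sin(a)+d[:,1]*np.cos(a)
for n,v in(("L",L),("S",S)):print(n,len(v),np.percentile(v,[1,5,50,95,99]).round(4))
k=np.argwhere(m);print(k.min(0),k.max(0));cv2.imwrite("pics/w11.png",c["img"][...,::-1])
E
```

```text
t 31.3 tcp [454.1  66.4 250.7] rpy deg [-180.    -0.   102.3] q [-0.02  0.42  1.9  -0.    0.82 -0.24] F [-0.1  0.3 -0.3] open 73.9 grip 0.0
[ -0.  -38.4 -16.2   0.    0.1  -0. ]
L 4495 [-0.0233 -0.021   0.0009  0.023   0.0256]
S 4495 [-0.0199 -0.018   0.0028  0.0212  0.0227]
[171 282] [249 408]
```

Emit:
arm_command --pt "0 0 -25" --pt "0 0 -20" --pt "0 0 -12" --pt "0 0 -6" --pt "0 0 0" --pt "0 0 0" --spin '[0,0,0,0,0,0]'

```text
time: 31.95
tool_pos: [0.454, 0.0665, 0.1887]
tool_rot: [3.14, 0.0, 1.785]
contact_force: [0.4, -0.5, 0.2]
opening: 0.0731
grip_force: 0.0
```

Emit:
arm_command --pt "0 0 0" --pt "0 0 0" --pt "0 0 0" --pt "0 0 0" --pt "0 0 0" --pt "0 0 0" --pt "0 0 5" --pt "0 0 15" --pt "0 0 25" --pt "0 0 35" --pt "0 0 40" --pt "0 0 40" --pt "0 0 40" --pt "0 0 40" --pt "0 0 40" --pt "0 0 40" --pt "0 0 35" --pt "0 0 10" --pt "0 0 0" --spin '[0,0,0,0,0,0,0,0,0,0,0,0,0,0,0,0,0,0,0]' --jaw -1 --squeeze 35

```text
time: 33.85
tool_pos: [0.4533, 0.0666, 0.5536]
tool_rot: [3.139, 0.001, 1.785]
contact_force: [1.2, -0.5, -1.1]
opening: 0.0499
grip_force: 34.9
```

```bash
python3 - <<'E'
from h import *
from cell import observe
state();c=snap("wrist");P=depthpts(c)
p=np.array(observe()["tool_pos"]);zt=p[2]-.178-.010+.044
b=np.zeros(P.shape[:2],bool);b[160:310,240:410]=1
m=b&(abs(P[...,2]-zt)<.025)&(abs(P[...,0]-p[0])<.05);q=P[m];q=q[abs(q[:,2]-np.median(q[:,2]))<.005];d=q-p;a=np.radians(12.3)
S=-d[:,0]*np.sin(a)+d[:,1]*np.cos(a);print(zt.round(4),np.median(q[:,2]).round(4),"S",np.percentile(S,[.5,2,98,99.5]).round(4))
E
```

```text
t 33.85 tcp [453.3  66.6 553.6] rpy deg [179.9   0.  102.3] q [-0.02  0.14  1.39  0.    1.61 -0.24] F [ 1.2 -0.5 -1.1] open 49.9 grip 34.9
0.408 0.4096 S [-0.0192 -0.0185  0.0216  0.0221]
```

Emit:
arm_command --pt "0 12 10" --pt "-1 25 0" --pt "-2 30 0" --pt "-2 30 0" --pt "-2 30 0" --pt "-2 30 0" --pt "-2 30 0" --pt "-2 30 0" --pt "-2 30 0" --pt "-2 22 0" --pt "-1 12 0" --pt "0 0 0" --pt "0 0 0" --pt "0 0 0" --spin '[0,0,0,0,0,0,0,0,0,0,0,0,0,0]'

```text
time: 35.3
tool_pos: [0.4357, 0.3467, 0.5628]
tool_rot: [-3.142, 0.0, 1.784]
contact_force: [0.6, 0.0, -1.3]
opening: 0.0499
grip_force: 34.9
```

Emit:
arm_command --pt "0 0 -30" --pt "0 0 -40" --pt "0 0 -40" --pt "0 0 -40" --pt "0 0 -40" --pt "0 0 -40" --pt "0 0 -20" --pt "0 0 0" --pt "0 0 0" --spin '[0,0,0,0,0,0,0,0,0]'

```text
time: 36.2
tool_pos: [0.4361, 0.3471, 0.3137]
tool_rot: [3.141, -0.0, 1.784]
contact_force: [0.0, 0.6, 0.2]
opening: 0.05
grip_force: 34.9
```

```bash
python3 - <<'E'
from h import *
from cell import observe
state();print(np.round(observe()["joint_efforts"],1));c=snap("wrist","w12");P=depthpts(c);H=cv2.cvtColor(c["img"],cv2.COLOR_RGB2HSV)
p=np.array(observe()["tool_pos"]);zt=p[2]-.178-.0107+.044
b=np.zeros(P.shape[:2],bool);b[160:310,240:410]=1
m=b&(abs(P[...,2]-zt)<.02)&(abs(P[...,0]-p[0])<.05);q=P[m];q=q[abs(q[:,2]-np.median(q[:,2]))<.005]
m=((H[...,0]<8)|(H[...,0]>172))&(H[...,1]>140)&(abs(P[...,2]-.034)<.01)&(abs(P[...,0]-p[0])<.06)&(abs(P[...,1]-p[1])<.06);g=P[m]
a=np.radians(12.3)
for n,s in(("box",q),("tin",g)):
    d=s-p;L=d[:,0]*np.cos(a)+d[:,1]*np.sin(a);S=-d[:,0]*np.sin(a)+d[:,1]*np.cos(a);print(n,len(s),np.median(s[:,2]).round(4),"L",np.percentile(L,[.5,99.5]).round(4),"S",np.percentile(S,[.5,99.5]).round(4))
t=snap("top")
for f in (lambda:("yellow",find(t,"yellow",(370,131),r=30,z=.078,tol=.008)),lambda:("green",find(t,"green",(370,131),r=30,z=.056,tol=.008))):
    try: print(f())
    except Exception as e: print(e)
E
```

```text
t 36.2 tcp [436.1 347.1 313.7] rpy deg [179.9  -0.  102.2] q [ 0.53  0.49  1.56 -0.    1.09  0.32] F [0.  0.6 0.2] open 50.0 grip 34.9
[ -0.  -46.7 -21.    0.1   0.   -0. ]
box 6102 0.1697 L [-0.0336  0.0379] S [-0.0194  0.022 ]
tin 1705 0.0334 L [-0.0244  0.031 ] S [-0.0032  0.0288]
('yellow', array([666. ,  45.3,  37.9,  57.4,  12.4]))
('green', array([661.5,  66.6,   4.1,  48.1,  13.1]))
```

Emit:
arm_command --pt "1.7 1.4 -25" --pt "0 0 -25" --pt "0 0 -20" --pt "0 0 -10" --pt "0 0 -5" --pt "0 0 0" --pt "0 0 0" --spin '[0,0,0,0,0,0,0]'

```text
time: 37.0
tool_pos: [0.4376, 0.3492, 0.2289]
tool_rot: [3.14, -0.001, 1.785]
contact_force: [0.2, -0.7, -0.1]
opening: 0.05
grip_force: 34.9
```

Emit:
arm_command --pt "0 0 -2" --pt "0 0 -2" --pt "0 0 0" --pt "0 0 0" --spin '[0,0,0,0]'

```text
time: 37.4
tool_pos: [0.4372, 0.3489, 0.2238]
tool_rot: [3.141, -0.0, 1.785]
contact_force: [0.1, -0.6, -1.0]
opening: 0.0496
grip_force: 34.9
```

Emit:
arm_command --pt "0 0 -1" --pt "0 0 0" --pt "0 0 0" --spin '[0,0,0]'

```text
time: 37.7
tool_pos: [0.4372, 0.3489, 0.2227]
tool_rot: [3.142, 0.0, 1.785]
contact_force: [0.3, 0.2, -1.1]
opening: 0.0499
grip_force: 34.9
```

Emit:
arm_command --pt "0 0 -1" --pt "0 0 0" --pt "0 0 0" --spin '[0,0,0]'

```text
time: 38.0
tool_pos: [0.4372, 0.3489, 0.2217]
tool_rot: [3.142, 0.0, 1.785]
contact_force: [0.8, 0.0, -0.2]
opening: 0.05
grip_force: 34.9
```

Emit:
arm_command --pt "0 0 -0.5" --pt "0 0 0" --pt "0 0 0" --spin '[0,0,0]'

```text
time: 38.3
tool_pos: [0.4372, 0.3489, 0.2216]
tool_rot: [3.141, -0.0, 1.785]
contact_force: [-0.4, 0.1, 3.2]
opening: 0.0501
grip_force: 34.9
```

Emit:
arm_command --pt "0 0 0" --pt "0 0 0" --pt "0 0 0" --pt "0 0 0" --pt "0 0 8" --pt "0 0 25" --pt "0 0 40" --pt "0 0 40" --pt "0 0 45" --pt "0 0 45" --pt "0 0 45" --pt "0 0 45" --pt "0 0 35" --pt "-20 15 0" --pt "-30 20 0" --pt "-40 20 0" --pt "-40 20 0" --pt "-30 20 0" --pt "0 0 0" --pt "0 0 0" --spin '[0,0,0,0,0,0,0,0,0,0,0,0,0,0,0,0,0,0,0,0]' --jaw 0.6

```text
time: 40.3
tool_pos: [0.2765, 0.444, 0.5498]
tool_rot: [3.141, -0.0, 1.787]
contact_force: [-1.0, -0.3, 0.6]
opening: 0.0737
grip_force: 0.0
```

```bash
python3 - <<'E'
from h import *
state();t=snap("top","t13");s=snap("scene","s13");c=snap("wrist")
for n,p,z in(("yellow",(370,131),.078),("green",(370,131),.056),("blue",None,None),("purple",(231,236),.078),("white",None,None)):
    try: print(n,find(t,n,p,r=30 if p else 40,z=z,tol=None if n=="blue" else .01))
    except Exception as e: print(n,e)
P=depthpts(t);m=(abs(P[...,2]-.078)<.008)&(abs(P[...,0]-.437)<.06)&(abs(P[...,1]-.348)<.06);q=P[m];print("box",len(q),cv2.minAreaRect((q[:,:2]*1000).astype(np.float32)),np.median(q[:,2]))
a=t["img"][60:300,180:420,::-1];b=s["img"][60:300,150:390,::-1]
cv2.imwrite("pics/m13.png",cv2.resize(np.hstack([a,b]),(800,400)))
E
```

```text
t 40.3 tcp [276.5 444.  549.8] rpy deg [179.9  -0.  102.4] q [ 0.87  0.27  1.23 -0.    1.64  0.65] F [-1.  -0.3  0.6] open 73.7 grip 0.0
yellow [666.   45.3  37.9  57.4  12.4]
green [661.6  66.5   3.6  48.   11.7]
blue [666.9  42.9  82.9 125.2  12.7]
purple [436.9 345.   48.2  48.2 -76.9]
white [433.6 352.7  82.7 126.   10.9]
box 603 ((437.9375915527344, 347.4399108886719), (50.001888275146484, 49.581520080566406), 12.042119026184082) 0.07592070424634767
```

View pics/m13.png

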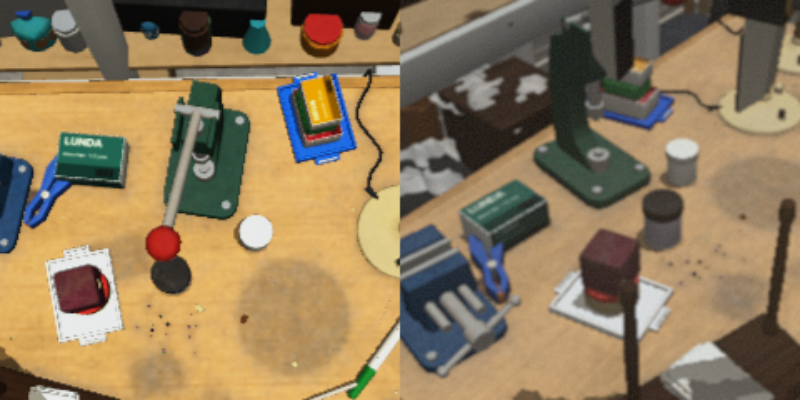

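The stack stands square in the blue tray at (318,115), and the ring box sits on the tin in the white tray at (82,290). The arm is clear, so I'm handing in.

```bash
python3 -c "
from cell import *
print(hand_in())"
```

```text
the job is handed in; nothing more can be done
None
```

Both craft orders are made up and handed in at about 40 s; the last camera check showed the red, green and yellow stack in the blue tray and the ring box on the tin in the white tray, all within tolerance as measured, but the judge's result was not reported back.

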